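Refill the marking-in tray

TASK

Get the counter ready for marking-in garments: put the four marking-in tools back in the fitted tray, each flat on the bottom of the recess made for it - the tag gun in the long trough (either way round), the block of number labels in the rectangular pocket, the pin tin in the larger round well and the rolled tape measure in the smaller one. The stapler and the hand stamp lying among them are office things: leave them where they are.

Things in the scene. Friction and masses are not known exactly. Their poses are not given: they have to be found in the camera images.
- tag_gun: blue tagging gun lying on its side, 205 x 29 x 34 mm (long, narrow); loose, 0.13 kg. Origin under its middle, on its underside; x along its length (straight narrow tail to -x), z up. Lying on the counter it leans tail-down by up to 0.05 rad. Grip it across its 29 mm width near the middle
- label_block: white block of number labels, 35 x 70 x 31 mm (x, y, z); loose, 0.09 kg. Origin at the centre of its underside
- pin_tin: round flat pin tin with a green lid that does not come off, 66 mm diameter, 26 mm high; loose, 0.07 kg. Origin at the centre of its underside, z up
- tape_measure: rolled-up yellow tailor's tape, a rigid flat roll of 48 mm diameter and 18 mm high; its short end makes it 54 mm long; loose, 0.03 kg. Origin on its underside; the roll's centre lies 3 mm along +x from it, the short end points to -x
- stapler: black stapler, 155 x 41 x 43 mm, x along its length, origin at the centre of its underside; a bystander, loose, to be left where it lies
- rubber_stamp: wooden hand stamp standing on its foot, 26 x 52 mm foot, 85 mm high, origin at the centre of its underside; a bystander, loose, to be left where it stands
- gun_insert: fixed black foam insert with the long, light-floored trough, in the far half of a 168 x 284 mm wooden tray (rim 20 mm high): 61 x 267 mm (x, y), 17 mm high, top 22 mm above the counter. Trough 40 mm wide (x), 222 mm long (y), 13 mm deep, centred, its floor 4 mm above the origin. Origin at the centre of the underside, 5 mm above the counter. Square inserts in the near half
- tin_insert: fixed black square foam insert, 87.5 mm square, 17 mm high (top 22 mm above the counter), with the larger round well: 76 mm diameter, 12 mm deep, floor 5 mm above the origin. Origin at the centre of its underside, under the well's centre, 5 mm above the counter
- tape_insert: fixed black square foam insert like the other (87.5 mm square, top 22 mm above the counter) with the smaller round well: 62 mm diameter, 8 mm deep, floor 9 mm above the origin. Origin as for the other inserts
- label_insert: fixed black square foam insert (87.5 mm square, top 22 mm above the counter) with the rectangular pocket: 45 mm (x) by 77 mm (y), 13 mm deep, floor 4 mm above the origin. Origin as for the other inserts

How it is judged:
By the outcome, as a careful person would: the job done as asked, in the order asked, and still so for the second after the job is handed in, with the robot touching nothing.
It also fails if it takes over 102 s, if anything falls off the work surface, if the arm or the gripper's body presses on something with over 40 N, if the wrist force passes 120 N, or if a joint passes its speed limit or range.

ROBOT

A 7-joint arm with a two-finger parallel gripper is mounted at the origin on a cart in front of the work surface, level with it; the furniture and walls round the work are solid. World frame = base frame: x ahead of the robot, y to its left, z up, the work surface at z = 0. Lengths are in m, angles in rad, forces in N, time in s.
With the tool pointing down it reaches from about 0.425 to 0.875 m from the base axis. Payload 4.7 kg.
Tool frame: the origin (TCP) lies between the finger pads; the fingertips stand robot.tip_extent ahead of it and the grasp point (between the pads) lies 2 mm behind it (robot.tip_extent is the distance from the TCP to the fingertips, in m); z points along the fingers, y is the line along which they close (so a half turn about z gives the same grasp; the last joint's range is limited). The gripper opens to 85 mm and grips with 20 to 120 N. Pads are 22 mm wide; open, the fingers measure 114 mm over their backs; the gripper's body (76 mm by 85 mm) begins 54 mm behind the grasp point. The pads swing forward as they close: fully open they stand 13 mm farther back than shut.
Start: joints at [-1.19, 0.321, -0.07, 1.45, 0.023, 1.371, -0.057], TCP at [0.233, 0.607, 0.248] pointing down, gripper open.
Joint ranges: [-2.86, 2.86], [-0.3, 2.09], [-1.38, 1.24], [0.06, 2.45], [-1.56, 4.7], [0.09, 2.05], [-2.69, 2.69]. Speed limits (rad/s): [2.57, 2.57, 3.14, 3.14, 3.14, 3.14, 3.14].

INTERFACE

Orientations are given as a unit quaternion [w, x, y, z].
In Python, from rig import robot, cams, workorder, probe_bus gives the robot as it stands (robot), with the cameras (cams), the job (workorder) and the readings (probe_bus).
- The arm moves only by the shell command python3 steer.py 'ROWS'. ROWS is a JSON object whose key "rows" holds a list of rows, 1 to 10 of them, each of 5 numbers: dx, dy, dz in fractions of the full range, 1 being 0.25 m, then a turn about the tool's z in fractions of the full range, 1 being pi rad, then the finger opening in m; each row shifts and turns the commanded pose from where the row before left it, along the tool's axes as they then stand; what a row does not reach is not made up. A row lasts 1/12 s, in which the tool goes at most 0.0417 m and 0.125 rad, less where a joint would pass 70% of its speed; a pose out of reach is approached as far as the arm can. The fingers move at their own pace and stop on an object; the grip force is fixed at half the most. Time passes only in rows, so rows that do not move let the fingers close. It prints the time, the measured TCP pose, the force, the opening and the grip force at its end. No shift or turn number may pass 1 either way. Input that does not fit is refused with a message, and nothing moves.
- probe_bus.get_state(): the state, without advancing time (a new reading comes with each control period).
- cams.get_image(name): name is "side" or "top"; returns the picture (420x560x3 uint8, red, green, blue); there is no depth.
- cams.calibration(name): a dict with "vfov" (degrees; the focal length in pixels is half the picture's height over the tangent of half this angle, whatever the lens; pixels are square), "cx", "cy" (the principal point, pixels), "xyz" and "rotation" of the camera in the world. Camera axes: x right, y down, z forward; pixel columns grow to the right and rows downward; lengths in m; the calibration is good to about 2 mm. A picture is of the moment at which its call begins. calibration takes no time and is no camera call.
- workorder.hand_in(): hands the job in; it is judged then, once.
The state is a dict: "time_s": time; "joints": joint angles; "joint_velocities": joint speeds; "joint_torque": joint torques, N m; "ee_pos": TCP position; "orientation": TCP orientation; "contact_force": force on the tool from outside, world axes, zero at the start; "moment": the same for the moment, N m; "width": finger opening in m; "grasp_force": force on a finger pad.
Only numpy, scipy, OpenCV 4.12 (cv2) and the standard library are available. Lean on these libraries where they do the work, as an engineer would, in place of code of your own. Each camera call takes 0.05 s, during which the arm holds its last target. There are 200 camera calls.

## Working session

There is one attempt and no reset: what is moved stays moved. The work goes in short steps, Python scripts to look and compute and a shell command to move; the robot and the scene stay as the last step left them, time stands still between calls to the robot, and variables do not carry over. Pictures are saved under pics/ and viewed, at most 14 in all, crops included, and the job is handed in when it is done.

```bash
ls; mkdir -p pics; python3 - <<'E'
from rig import robot, cams, workorder, probe_bus
import cv2,numpy as np
for n in("top","side"):
    c=cams.calibration(n);print(n,c)
    cv2.imwrite(f"pics/{n}0.png",cv2.cvtColor(cams.get_image(n),cv2.COLOR_RGB2BGR))
s=probe_bus.get_state();print(s["time_s"],s["ee_pos"],s["orientation"],s["width"],robot.tip_extent)
E
```

```text
pics
rig.py
steer.py
top {'vfov': 49.10087880338005, 'cx': 281.9101192533656, 'cy': 212.82089991610576, 'xyz': array([0.30350989, 0.00332274, 1.35380662]), 'rotation': array([ 0.06118881, -0.69738241,  0.71113782, -0.06478204])}
side {'vfov': 56.87597876293747, 'cx': 280.4333440156778, 'cy': 204.26387866142707, 'xyz': array([0.38724907, 0.69350144, 0.60713403]), 'rotation': array([ 0.05591414, -0.11790073,  0.89175805, -0.43329045])}
0.1 [0.23298468 0.60632985 0.24733927] [-1.05668268e-04  1.82361650e-01  9.83231150e-01 -8.50499112e-04] 0.0852484407326107 0.017
```

View pics/top0.png

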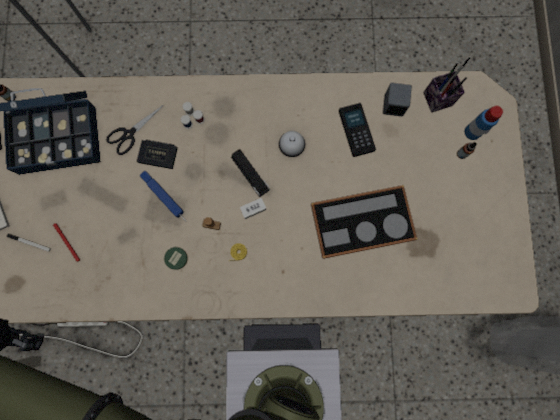

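View pics/side0.png

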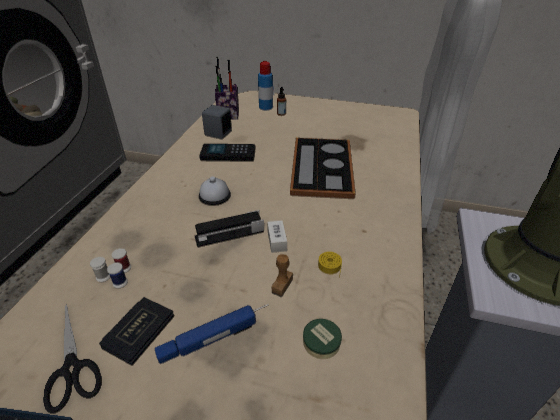

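```bash
python3 - <<'E'
import cv2
a=cv2.imread("pics/top0.png")
cv2.imwrite("pics/c1.png",cv2.resize(a[155:275,132:282],None,fx=5,fy=5,interpolation=cv2.INTER_CUBIC))
cv2.imwrite("pics/c2.png",cv2.resize(a[180:264,306:420],None,fx=7,fy=7,interpolation=cv2.INTER_CUBIC))
E
cat > h.py <<'E'
import numpy as np
from rig import robot, cams, workorder, probe_bus
from scipy.spatial.transform import Rotation as R
def px(name,u,v,z):
    c=cams.calibration(name);f=210/np.tan(np.radians(c["vfov"])/2)
    r=R.from_quat(np.roll(c["rotation"],-1)).apply([(u-c["cx"])/f,(v-c["cy"])/f,1])
    return c["xyz"]+r*(z-c["xyz"][2])/r[2]
def proj(name,p):
    c=cams.calibration(name);f=210/np.tan(np.radians(c["vfov"])/2)
    q=R.from_quat(np.roll(c["rotation"],-1)).inv().apply(np.asarray(p)-c["xyz"])
    return np.c_[f*q[...,0]/q[...,2]+c["cx"],f*q[...,1]/q[...,2]+c["cy"]] if q.ndim>1 else (f*q[0]/q[2]+c["cx"],f*q[1]/q[2]+c["cy"])
E
```

```text
(no output)
```

View pics/c1.png

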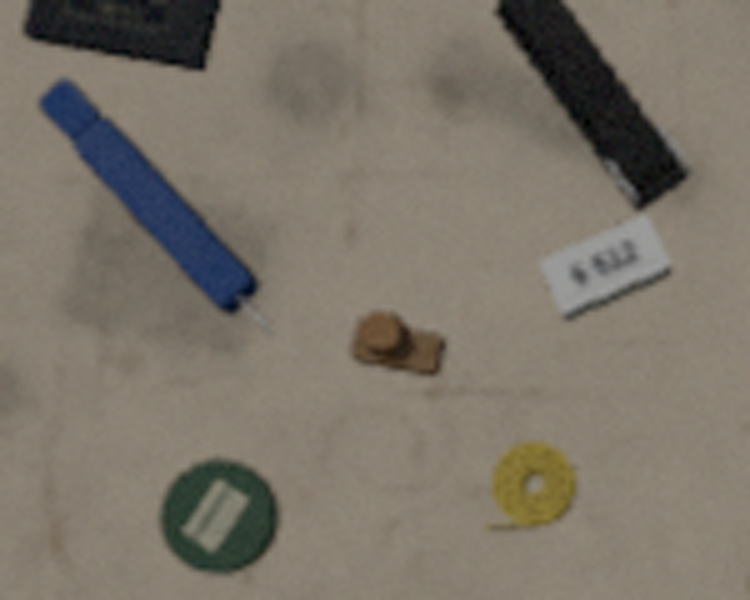

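View pics/c2.png

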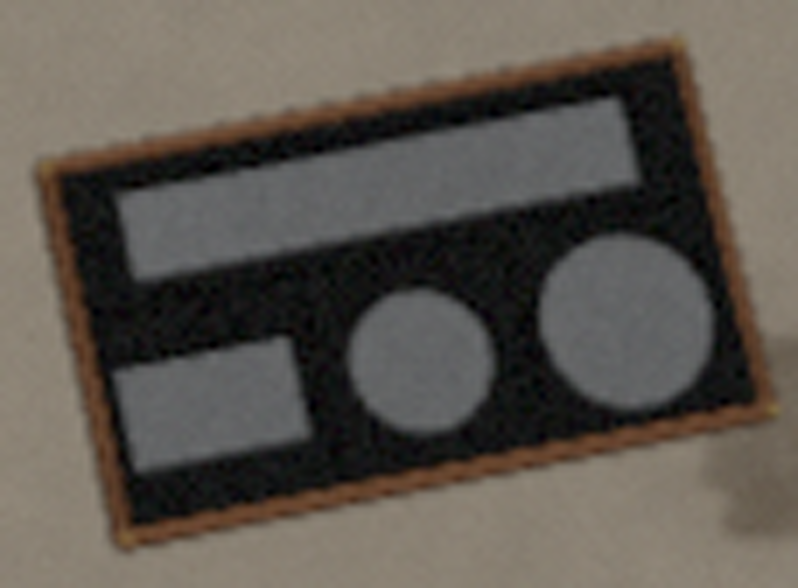

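The top view shows the gun at c1 (65,82)–(240,308), with its needle running to (268,326). The label block top is centred at about (605,265), the tin at (219,516) and the tape roll at (534,484), its end at (490,527). In c2 the trough, pocket, small well and large well are all clear.

```bash
cat >> h.py <<'E'
def c1(u,v,z): return px("top",(u+.5)/5-.5+132,(v+.5)/5-.5+155,z)[:2]
def c2(u,v,z): return px("top",(u+.5)/7-.5+306,(v+.5)/7-.5+180,z)[:2]
def go(x,y,z,a):
    "tool-axis shift to world xyz with closing line at world angle a (turn first)"
    s=probe_bus.get_state();r=R.from_quat(np.roll(s["orientation"],-1)).as_matrix()
    cur=np.arctan2(r[1,1],r[0,1]); 
    t=-(a-cur); t=(t+np.pi/2)%np.pi-np.pi/2
    rn=r@R.from_euler("z",t).as_matrix()
    d=rn.T@(np.array([x,y,z])-s["ee_pos"])
    print("turn",t.round(3),"then d",d.round(4),"| at",s["ee_pos"].round(4),"closing deg",np.degrees(cur).round(1),"j7",s["joints"][6].round(2),"f",s["contact_force"].round(1),"w",round(s["width"],4),"t",round(s["time_s"],1))
E
python3 - <<'E'
from h import *
np.set_printoptions(precision=4,suppress=True)
def an(a,b): d=b-a;return np.degrees(np.arctan2(d[1],d[0])),np.linalg.norm(d)
g=[c1(*p,.02) for p in((65,82),(240,308),(268,326))];print("gun",*g,an(g[0],g[1]),an(g[0],g[2]))
l=[c1(*p,.031) for p in((540,266),(645,216),(670,265),(565,312))];print("label",np.mean(l,0),an(l[0],l[1]),an(l[1],l[2]),an(l[3],l[2]))
print("tin",c1(219,516,.026),"tape",c1(534,484,.018),"stamp",c1(385,335,.085),c1(400,350,0.01))
print("stapler",c1(620,165,.04), c1(688,175,.03),c1(640,207,.03))
t=[c2(*p,.02) for p in((40,163),(682,40),(775,408),(122,545))];print("tray",np.mean(t,0),an(t[0],t[1]),an(t[3],t[2]),an(t[0],t[3]),an(t[1],t[2]))
q=[c2(*p,.0155) for p in((118,193),(619,98),(640,186),(136,281))];print("trough",np.mean(q,0),an(q[0],q[1]),an(q[3],q[2]),an(q[0],q[3]))
q=[c2(*p,.0155) for p in((113,372),(291,336),(311,437),(136,473))];print("pocket",np.mean(q,0),an(q[0],q[1]),an(q[0],q[3]))
print("small",c2(421,361,.018),"big",c2(627,321,.016))
# side cross-check
for n,u,v,z in(("tin",322,335,.026),("tape",330,261,.018),("guntip",165,352,.015),("gunhead",252,318,.02),("needle",268,304,.02),("labelL",274,231,.031),("bigwell",333,149,.014),("smallwell",334,164,.016),("pocket",334,183,.0155)): print(n,px("side",u,v,z)[:2])
E
```

```text
gun [0.679  0.4027] [0.5396 0.2953] [0.5286 0.2786] (np.float64(-142.39525710385377), np.float64(0.17599811196007636)) (np.float64(-140.50202946307732), np.float64(0.1950221049853503))
label [0.5593 0.0797] (np.float64(-65.05504796514482), np.float64(0.06818951924482482)) (np.float64(-154.2292827284175), np.float64(0.03289501566298313)) (np.float64(-66.53888314346617), np.float64(0.06719713799948593))
tin [0.4171 0.3036] tape [0.4328 0.1228] stamp [0.5112 0.1998] [0.5144 0.2025]
stapler [0.6169 0.0699] [0.6125 0.0303] [0.5937 0.0589]
tray [ 0.5162 -0.2454] (np.float64(-80.0664193689199), np.float64(0.2794487426279404)) (np.float64(-79.32932837010789), np.float64(0.27951038430944447)) (np.float64(-169.87266031458228), np.float64(0.1644909651430663)) (np.float64(-169.85461570499768), np.float64(0.16089541569834181))
trough [ 0.559  -0.2371] (np.float64(-80.20611812855749), np.float64(0.21816783160842887)) (np.float64(-80.32844181915974), np.float64(0.21834139819223009)) (np.float64(-170.63906788474654), np.float64(0.0384194546562082))
pocket [ 0.4687 -0.1629] (np.float64(-79.62390908609001), np.float64(0.07662003594931308)) (np.float64(-169.24494423600268), np.float64(0.04340203736453476))
small [ 0.485  -0.2506] big [ 0.5005 -0.3386]
tin [0.4161 0.3077]
tape [0.4313 0.1265]
guntip [0.6631 0.4   ]
gunhead [0.543  0.3023]
needle [0.5241 0.2657]
labelL [0.5644 0.0817]
bigwell [ 0.4975 -0.3379]
smallwell [ 0.4812 -0.2514]
pocket [ 0.4668 -0.1588]
```

```bash
python3 - <<'E'
from h import *
t=c1(53,91,.015);h=c1(243,299,.02);d=h-t;d/=np.linalg.norm(d);m=t+.1025*d
a=np.arctan2(d[1],d[0]);print(t,h,"mid",m,"axis deg",np.degrees(a))
go(*m,.15,a+np.pi/2)
E
```

```text
[0.67499783 0.41116335] [0.54495719 0.29359711] mid [0.59896436 0.34242354] axis deg -137.8841148865287
turn -1.102 then d [-0.0946 -0.4411  0.0976] | at [0.233  0.6063 0.2473] closing deg 69.0 j7 -0.06 f [-1.   0.7 -0.8] w 0.0852 t 0.1
```

The manual's scale: shifts go in shares of 0.25 m and turns go in shares of pi rad. Converting my numbers, -0.1225 rad is -0.039.

```bash
python3 steer.py '{"rows":[[0, 0, 0, -0.039, 0.06], [0, 0, 0, -0.039, 0.06], [0, 0, 0, -0.039, 0.06], [0, 0, 0, -0.039, 0.06], [0, 0, 0, -0.039, 0.06], [0, 0, 0, -0.039, 0.06], [0, 0, 0, -0.039, 0.06], [0, 0, 0, -0.039, 0.06], [0, 0, 0, -0.0388, 0.06]]}'
python3 steer.py '{"rows":[[-0.032, -0.148, 0.032, 0, 0.06], [-0.032, -0.148, 0.032, 0, 0.06], [-0.032, -0.148, 0.032, 0, 0.06], [-0.032, -0.148, 0.032, 0, 0.06], [-0.032, -0.148, 0.032, 0, 0.06], [-0.032, -0.148, 0.032, 0, 0.06], [-0.032, -0.148, 0.032, 0, 0.06], [-0.032, -0.148, 0.032, 0, 0.06], [-0.032, -0.148, 0.032, 0, 0.06], [-0.032, -0.148, 0.032, 0, 0.06]]}'
python3 steer.py '{"rows":[[-0.032, -0.148, 0.032, 0, 0.06], [-0.024, -0.136, 0.036, 0, 0.06], [0, 0, 0, 0, 0.06]]}'
python3 -c "
from h import *
print(robot.tip_extent)
go(.5988,.3405,.036,np.radians(-47.9))"
```

```text
time_s: 0.85
ee_pos: [0.233, 0.6065, 0.2477]
orientation: [-0.0, -0.362, 0.932, -0.0]
contact_force: [0.8, 0.7, 0.8]
width: 0.0601
grasp_force: 0.0
time_s: 1.68
ee_pos: [0.5417, 0.3845, 0.1676]
orientation: [-0.0, -0.359, 0.933, -0.0]
contact_force: [0.1, 0.6, 0.7]
width: 0.0602
grasp_force: 0.0
time_s: 1.93
ee_pos: [0.6047, 0.3325, 0.1481]
orientation: [-0.001, -0.354, 0.935, -0.004]
contact_force: [0.4, -2.6, -0.2]
width: 0.0598
grasp_force: 0.0
0.017
turn -0.011 then d [-0.0015  0.0106  0.1121] | at [0.6047 0.3325 0.1481] closing deg 131.5 j7 1.75 f [ 0.4 -2.6 -0.2] w 0.0598 t 1.9
```

To row units: 0.03 m is 0.12, 0.025 m is 0.1, -0.011 rad is -0.0035.

```bash
python3 steer.py '{"rows":[[-0.004, 0.02, 0.12, -0.0035, 0.06], [0, 0.02, 0.12, 0, 0.06], [0, 0, 0.1, 0, 0.06], [0, 0, 0, 0, 0.06], [0, 0, 0, 0, 0.06]]}'
python3 -c "
from h import *
import cv2
go(.5988,.3405,.036,np.radians(-47.9))
a=cv2.cvtColor(cams.get_image('side'),cv2.COLOR_RGB2BGR)
cv2.imwrite('pics/s1.png',cv2.resize(a[220:400,110:350],None,fx=3.3,fy=3.3))"
```

```text
time_s: 2.35
ee_pos: [0.5913, 0.3501, 0.0645]
orientation: [-0.002, -0.365, 0.931, -0.0]
contact_force: [-0.2, 0.6, 0.0]
width: 0.0596
grasp_force: 0.0
turn 0.012 then d [ 0.0007 -0.0122  0.0285] | at [0.5913 0.3501 0.0645] closing deg 132.8 j7 1.74 f [-0.2  0.6  0. ] w 0.0596 t 2.4
```

View pics/s1.png

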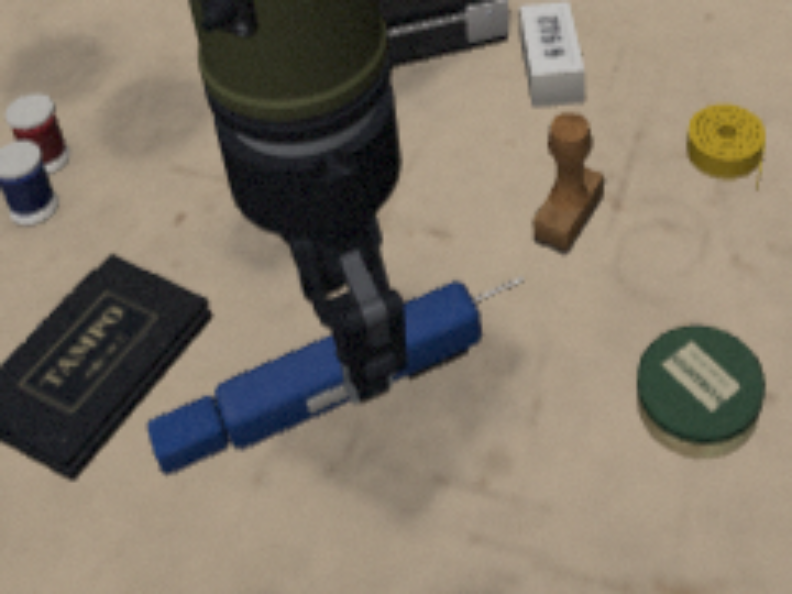

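To row units: 0.012 m is 0.048, 0.009 m is 0.036, 0.012 rad is 0.0038.

```bash
python3 steer.py '{"rows":[[0, -0.024, 0.048, 0.0038, 0.06], [0, -0.024, 0.048, 0, 0.06], [0, 0, 0.036, 0, 0.06], [0, 0, 0, 0, 0.06], [0, 0, 0, 0, 0.02], [0, 0, 0, 0, 0.02], [0, 0, 0, 0, 0.02], [0, 0, 0, 0, 0.02], [0, 0, 0, 0, 0.02], [0, 0, 0, 0, 0.02]]}'
python3 -c "
from h import *
import cv2
go(.559,-.2373,.15,np.radians(10.1))
a=cv2.cvtColor(cams.get_image('side'),cv2.COLOR_RGB2BGR)
cv2.imwrite('pics/s2.png',cv2.resize(a[270:390,130:290],None,fx=4.5,fy=4.5))"
```

```text
time_s: 3.23
ee_pos: [0.6011, 0.3425, 0.0342]
orientation: [0.001, -0.359, 0.933, 0.0]
contact_force: [0.2, -0.1, 2.9]
width: 0.0264
grasp_force: 61.3
turn -1.013 then d [ 0.5633  0.143  -0.1165] | at [0.6011 0.3425 0.0342] closing deg 132.1 j7 1.75 f [ 0.2 -0.1  2.9] w 0.0264 t 3.2
```

View pics/s2.png

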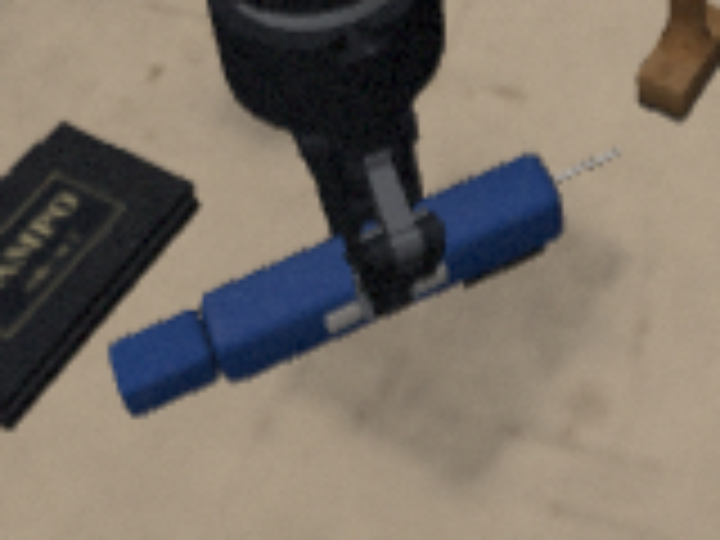

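```bash
python3 -c "
from h import *
d=np.array([np.cos(np.radians(132)),np.sin(np.radians(132))])
for o in(.013,.027):
  for z in(.005,.011,.017):
    u,v=proj('side',[*(np.array([.6011,.3425])+d*o),z]);print(o,z,(u-130)*4.5,(v-270)*4.5)
"
```

```text
0.013 0.005 388.297979716821 317.08407706654054
0.013 0.011 386.73632827076233 308.185811629315
0.013 0.017 385.15726863275177 299.1883545874829
0.027 0.005 400.7615218102687 346.4595262082978
0.027 0.011 399.2467858978232 337.5943476054904
0.027 0.017 397.71491258623246 328.62887026218175
```

To row units: -0.03 m is -0.12, -0.02 m is -0.08, 0.12 rad is 0.0382.

```bash
python3 steer.py '{"rows":[[0, 0, -0.08, 0, 0.02], [0, 0, -0.12, 0, 0.02], [0, 0, -0.12, 0.0382, 0.02], [0, 0, -0.12, 0.0382, 0.02], [0, 0, -0.026, 0.0382, 0.02], [0, 0, 0, 0.0382, 0.02], [0, 0, 0, 0.0382, 0.02], [0, 0, 0, 0.0382, 0.02], [0, 0, 0, 0.0382, 0.02], [0, 0, 0, 0.0382, 0.02]]}'
python3 steer.py '{"rows":[[0, 0, 0, 0.0382, 0.02], [0, 0, 0, 0.0382, 0.02], [0, 0, 0, 0.0382, 0.02], [0, 0, 0, 0.0382, 0.02], [0, 0, 0, 0.0382, 0.02], [0, 0, 0, 0.0382, 0.02], [0, 0, 0, 0.0382, 0.02], [0, 0, 0, 0.0382, 0.02], [0, 0, 0, 0.0382, 0.02], [0, 0, 0, 0.0283, 0.02]]}'
python3 -c "
from h import *
go(.559,-.2373,.15,np.radians(10.1))"
```

```text
time_s: 4.12
ee_pos: [0.6002, 0.3416, 0.149]
orientation: [-0.001, 0.116, 0.993, -0.0]
contact_force: [0.3, 0.4, -2.0]
width: 0.0263
grasp_force: 60.9
time_s: 4.95
ee_pos: [0.6002, 0.3417, 0.149]
orientation: [-0.0, 0.644, 0.765, -0.001]
contact_force: [-0.2, -0.1, -1.3]
width: 0.0268
grasp_force: 60.9
turn -0.006 then d [-5.628e-01 -1.421e-01 -5.000e-04] | at [0.6002 0.3417 0.149 ] closing deg 9.8 j7 -0.26 f [-0.2 -0.1 -1.3] w 0.0268 t 5.0
```

To row units: -0.0375 m is -0.15, -0.0095 m is -0.038, -0.006 rad is -0.0019.

```bash
python3 steer.py '{"rows":[[-0.15, -0.038, 0, -0.0019, 0.02], [-0.15, -0.038, 0, 0, 0.02], [-0.15, -0.038, 0, 0, 0.02], [-0.15, -0.038, 0, 0, 0.02], [-0.15, -0.038, 0, 0, 0.02], [-0.15, -0.038, 0, 0, 0.02], [-0.15, -0.038, 0, 0, 0.02], [-0.15, -0.038, 0, 0, 0.02], [-0.15, -0.038, 0, 0, 0.02], [-0.15, -0.038, 0, 0, 0.02]]}'
python3 steer.py '{"rows":[[-0.15, -0.038, 0, 0, 0.02], [-0.15, -0.038, 0, 0, 0.02], [-0.15, -0.038, 0, 0, 0.02], [-0.15, -0.038, 0, 0, 0.02], [-0.15, -0.038, 0, 0, 0.02], [0, 0, 0, 0, 0.02], [0, 0, 0, 0, 0.02]]}'
python3 -c "
from h import *
go(.559,-.2373,.15,np.radians(10.1))"
```

```text
time_s: 5.78
ee_pos: [0.574, -0.0458, 0.1495]
orientation: [-0.0, 0.64, 0.768, -0.0]
contact_force: [0.6, -0.2, -1.7]
width: 0.0268
grasp_force: 60.9
time_s: 6.37
ee_pos: [0.5604, -0.2408, 0.1495]
orientation: [-0.0, 0.642, 0.766, -0.001]
contact_force: [-0.1, 0.9, -1.2]
width: 0.0265
grasp_force: 60.9
turn -0.001 then d [ 0.0037 -0.0008 -0.0005] | at [ 0.5604 -0.2408  0.1495] closing deg 10.1 j7 0.71 f [-0.1  0.9 -1.2] w 0.0265 t 6.4
```

To row units: 0.03 m is 0.12, 0.022 m is 0.088.

```bash
python3 steer.py '{"rows":[[0.014, 0, 0.08, 0, 0.02], [0, 0, 0.12, 0, 0.02], [0, 0, 0.088, 0, 0.02], [0, 0, 0, 0, 0.02], [0, 0, 0, 0, 0.02]]}'
python3 -c "
from h import *
import cv2
go(.559,-.2373,.0432,np.radians(10.1))
a=cv2.cvtColor(cams.get_image('top'),cv2.COLOR_RGB2BGR)[180:264,300:424]
b=cv2.cvtColor(cams.get_image('side'),cv2.COLOR_RGB2BGR)[90:210,260:384]
cv2.imwrite('pics/s3.png',cv2.resize(np.hstack([a[:,:],b[18:102]]),None,fx=3.2,fy=3.2))"
```

```text
time_s: 6.78
ee_pos: [0.5609, -0.2316, 0.0766]
orientation: [-0.002, 0.639, 0.769, -0.0]
contact_force: [0.6, -0.8, -1.0]
width: 0.0263
grasp_force: 60.8
turn 0.008 then d [-0.0053 -0.0027  0.0334] | at [ 0.5609 -0.2316  0.0766] closing deg 10.5 j7 0.74 f [ 0.6 -0.8 -1. ] w 0.0263 t 6.8
```

View pics/s3.png

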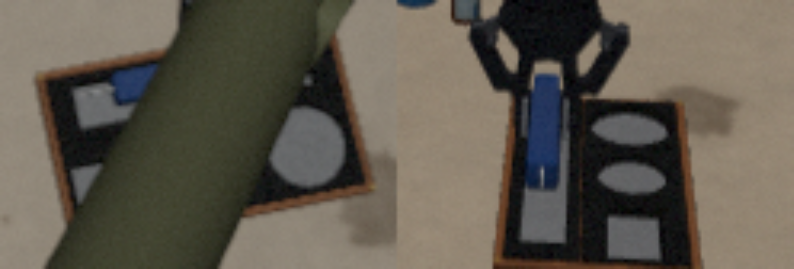

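To row units: 0.006 m is 0.024, -0.0025 m is -0.01, 0.004 rad is 0.0013.

```bash
python3 steer.py '{"rows":[[-0.01, -0.0052, 0.024, 0.0013, 0.02], [-0.01, -0.0052, 0.024, 0.0013, 0.02], [0, 0, 0, 0, 0.02], [0, 0, 0, 0, 0.02], [0, 0, 0, 0, 0.02], [0, 0, 0, 0, 0.02]]}'
python3 -c "
from h import *
print(px('top',326,208.75,.062), px('side',260+(541-396)/3.2,108+188/3.2,.055))
go(.559,-.2373,.0432,np.radians(10.1))"
```

```text
time_s: 7.38
ee_pos: [0.5601, -0.239, 0.0661]
orientation: [0.0, 0.643, 0.766, 0.0]
contact_force: [0.1, 0.6, -1.7]
width: 0.0268
grasp_force: 60.8
[ 0.54575867 -0.13193824  0.062     ] [ 0.54571166 -0.15589986  0.055     ]
turn -0.002 then d [ 0.0019 -0.0008  0.0229] | at [ 0.5601 -0.239   0.0661] closing deg 10.0 j7 0.75 f [ 0.1  0.6 -1.7] w 0.0268 t 7.4
```

To row units: 0.008 m is 0.032, 0.005 m is 0.02.

```bash
python3 steer.py '{"rows":[[0.004, -0.002, 0.032, 0, 0.02], [0, 0, 0.032, 0, 0.02], [0, 0, 0.02, 0, 0.02], [0, 0, 0, 0, 0.02], [0, 0, 0, 0, 0.02], [0, 0, 0, 0, 0.02]]}'
python3 -c "
from h import *
import cv2
go(.559,-.2373,.0432,np.radians(10.1))
b=cv2.cvtColor(cams.get_image('side'),cv2.COLOR_RGB2BGR)[100:210,270:370]
cv2.imwrite('pics/s4.png',cv2.resize(b,None,fx=5.4,fy=5.4))"
```

```text
time_s: 7.88
ee_pos: [0.559, -0.2381, 0.0444]
orientation: [-0.0, 0.643, 0.766, -0.0]
contact_force: [-0.3, 0.1, -0.7]
width: 0.0261
grasp_force: 60.9
turn -0.002 then d [0.0007 0.0001 0.0012] | at [ 0.559  -0.2381  0.0444] closing deg 10.0 j7 0.77 f [-0.3  0.1 -0.7] w 0.0261 t 7.9
```

View pics/s4.png

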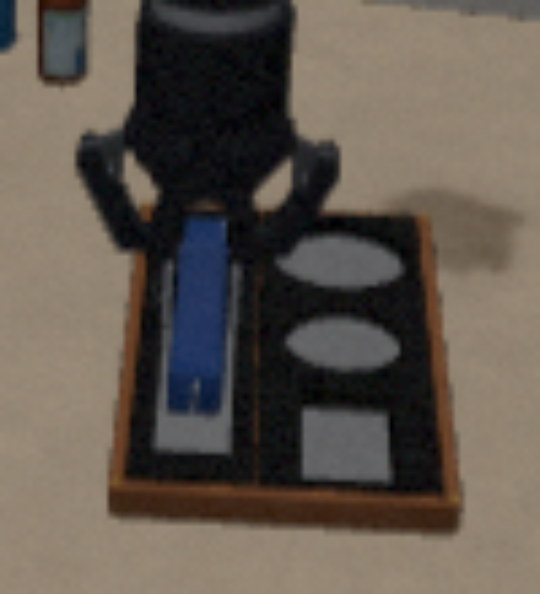

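To row units: -0.04 m is -0.16, -0.03 m is -0.12.

```bash
python3 steer.py '{"rows":[[0, 0, 0, 0, 0.045], [0, 0, 0, 0, 0.045], [0, 0, 0, 0, 0.045], [0, 0, 0, 0, 0.045], [0, 0, -0.08, 0, 0.045], [0, 0, -0.16, 0, 0.045], [0, 0, -0.12, 0, 0.048], [0, 0, -0.04, 0, 0.048], [0, 0, 0, 0, 0.048], [0, 0, 0, 0, 0.048]]}'
python3 -c "
from h import *
import cv2
go(.561,.080,.12,np.radians(24.2))
b=cv2.cvtColor(cams.get_image('side'),cv2.COLOR_RGB2BGR)[120:260,180:370]
cv2.imwrite('pics/s5.png',cv2.resize(b,None,fx=4.2,fy=4.2))"
```

```text
time_s: 8.77
ee_pos: [0.5593, -0.2379, 0.1448]
orientation: [0.0, 0.643, 0.766, 0.0]
contact_force: [-0.8, -0.2, 0.2]
width: 0.0483
grasp_force: 0.0
turn -0.248 then d [0.2893 0.1318 0.0249] | at [ 0.5593 -0.2379  0.1448] closing deg 10.0 j7 0.71 f [-0.8 -0.2  0.2] w 0.0483 t 8.8
```

View pics/s5.png

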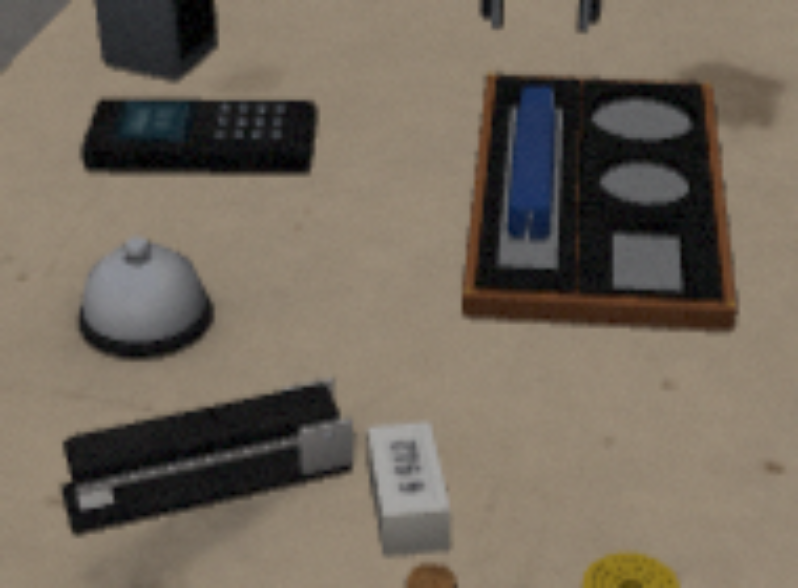

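To row units: 0.037 m is 0.148, 0.036 m is 0.144, -0.124 rad is -0.0395.

```bash
python3 steer.py '{"rows":[[0, 0, 0, -0.0395, 0.048], [0, 0, 0, -0.0395, 0.048], [0.144, 0.066, 0, 0, 0.048], [0.144, 0.066, 0, 0, 0.048], [0.144, 0.066, 0, 0, 0.048], [0.144, 0.066, 0, 0, 0.048], [0.144, 0.066, 0, 0, 0.048], [0.144, 0.066, 0, 0, 0.048], [0.144, 0.066, 0.06, 0, 0.048], [0.148, 0.066, 0.06, 0, 0.048]]}'
python3 steer.py '{"rows":[[0, 0, 0, 0, 0.048], [0, 0, 0, 0, 0.048], [0, 0, 0, 0, 0.048], [0, 0, 0, 0, 0.048], [0, 0, 0, 0, 0.048]]}'
python3 -c "
from h import *
go(.5597,.081,.033,np.radians(24.2))"
```

```text
time_s: 9.65
ee_pos: [0.5603, 0.0796, 0.114]
orientation: [-0.001, 0.543, 0.84, -0.0]
contact_force: [0.8, 0.8, -0.7]
width: 0.0482
grasp_force: 0.0
time_s: 10.07
ee_pos: [0.5614, 0.0756, 0.1154]
orientation: [0.0, 0.545, 0.839, -0.0]
contact_force: [0.2, -0.1, -0.3]
width: 0.0477
grasp_force: 0.0
turn -0.003 then d [0.0057 0.0008 0.0824] | at [0.5614 0.0756 0.1154] closing deg 24.0 j7 0.34 f [ 0.2 -0.1 -0.3] w 0.0477 t 10.1
```

To row units: 0.03 m is 0.12, 0.012 m is 0.048.

```bash
python3 steer.py '{"rows":[[0.0228, 0.004, 0.12, 0, 0.05], [0, 0, 0.12, 0, 0.05], [0, 0, 0.048, 0, 0.05], [0, 0, 0.02, 0, 0.05], [0, 0, 0.02, 0, 0.05], [0, 0, 0, 0, 0.05], [0, 0, 0, 0, 0.05], [0, 0, 0, 0, 0.05]]}'
python3 -c "
from h import *
import cv2
go(.5597,.081,.033,np.radians(24.2))
b=cv2.cvtColor(cams.get_image('side'),cv2.COLOR_RGB2BGR)[180:270,220:340]
cv2.imwrite('pics/s6.png',cv2.resize(b,None,fx=5,fy=5))"
```

```text
time_s: 10.73
ee_pos: [0.561, 0.0832, 0.035]
orientation: [0.001, 0.543, 0.839, 0.001]
contact_force: [0.1, -0.1, 0.3]
width: 0.0497
grasp_force: 0.0
turn -0.001 then d [-0.0014 -0.0021  0.002 ] | at [0.561  0.0832 0.035 ] closing deg 24.2 j7 0.37 f [ 0.1 -0.1  0.3] w 0.0497 t 10.7
```

View pics/s6.png

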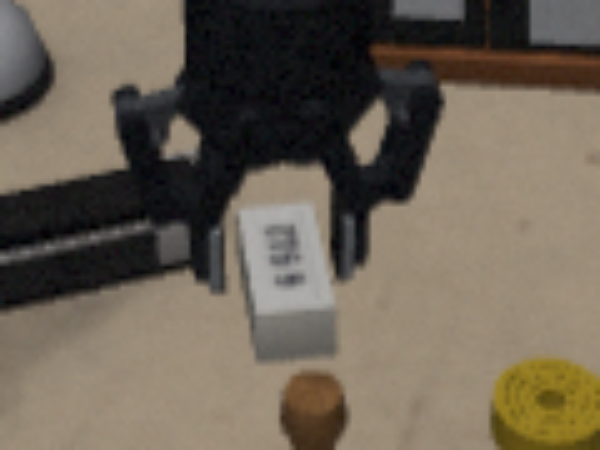

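To row units: -0.03 m is -0.12, -0.02 m is -0.08, 0.067 rad is 0.0213.

```bash
python3 steer.py '{"rows":[[0, 0, 0, 0, 0.025], [0, 0, 0, 0, 0.025], [0, 0, 0, 0, 0.025], [0, 0, 0, 0, 0.025], [0, 0, 0, 0, 0.025], [0, 0, -0.08, 0, 0.025], [0, 0, -0.12, 0.0191, 0.025], [0, 0, -0.12, 0.0191, 0.025], [0, 0, 0, 0.0191, 0.025], [0, 0, 0, 0.0213, 0.025]]}'
python3 -c "
from h import *
go(.469,-.1625,.115,np.radians(10.1))"
```

```text
time_s: 11.62
ee_pos: [0.5613, 0.0835, 0.116]
orientation: [0.001, 0.644, 0.765, 0.002]
contact_force: [-0.9, 0.1, -1.6]
width: 0.0331
grasp_force: 61.1
turn -0.004 then d [-2.26e-01 -1.34e-01  1.00e-04] | at [0.5613 0.0835 0.116 ] closing deg 9.9 j7 0.09 f [-0.9  0.1 -1.6] w 0.0331 t 11.6
```

To row units: -0.0323 m is -0.1292, -0.0191 m is -0.0764.

```bash
python3 steer.py '{"rows":[[-0.1292, -0.0764, 0, 0, 0.025], [-0.1292, -0.0764, 0, 0, 0.025], [-0.1292, -0.0764, 0, 0, 0.025], [-0.1292, -0.0764, 0, 0, 0.025], [-0.1292, -0.0764, 0, 0, 0.025], [-0.1292, -0.0764, 0.08, 0, 0.025], [-0.1292, -0.0764, 0.08, 0, 0.025], [0, 0, 0, 0, 0.025], [0, 0, 0, 0, 0.025], [0, 0, 0, 0, 0.025]]}'
python3 steer.py '{"rows":[[0, 0, 0, 0, 0.025], [0, 0, 0, 0, 0.025]]}'
python3 -c "
from h import *
import cv2
go(.469,-.1625,.044,np.radians(10.1))
a=cv2.cvtColor(cams.get_image('top'),cv2.COLOR_RGB2BGR)[180:264,300:424]
b=cv2.cvtColor(cams.get_image('side'),cv2.COLOR_RGB2BGR)[116:200,280:370]
cv2.imwrite('pics/s7.png',cv2.resize(np.hstack([a,b]),None,fx=3.7,fy=3.7))"
```

```text
time_s: 12.45
ee_pos: [0.4682, -0.161, 0.0744]
orientation: [-0.0, 0.643, 0.766, 0.0]
contact_force: [0.4, 1.4, -0.2]
width: 0.0334
grasp_force: 60.9
time_s: 12.62
ee_pos: [0.4692, -0.16, 0.0749]
orientation: [0.0, 0.642, 0.767, 0.0]
contact_force: [0.2, -0.3, -1.6]
width: 0.0333
grasp_force: 60.9
turn 0.001 then d [-0.0025 -0.0006  0.0309] | at [ 0.4692 -0.16    0.0749] closing deg 10.2 j7 0.57 f [ 0.2 -0.3 -1.6] w 0.0333 t 12.6
```

View pics/s7.png

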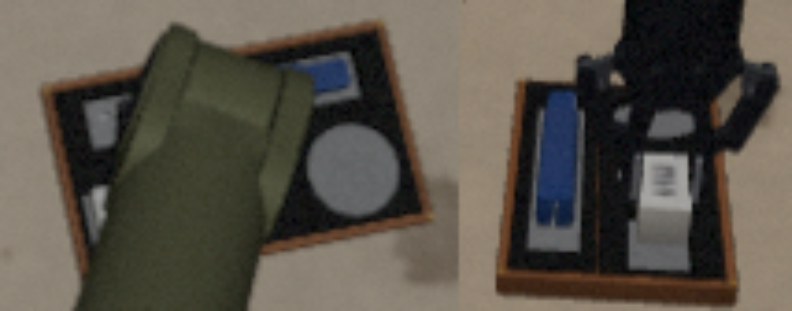

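```bash
python3 -c "
from h import *
f=lambda x,y,z:px('side',280+(x-458.8)/3.7,116+y/3.7,z)[:2]
d=np.array([-.175,.985])
p=(f(638,197,.0709)+f(691,197,.0709))/2; print('near top',p,'centre',p-.035*d)
p=(f(641,154,.0709)+f(687,154,.0709))/2; print('far top',p,'centre',p+.035*d)
p=(f(636,244,.0399)+f(688,244,.0399))/2; print('near bottom',p,'centre',p-.035*d)
g=lambda x,y,z:px('top',300+x/3.7,180+y/3.7,z)[:2]
p=(g(90,190,.0709)+g(99,240,.0399))/2;print('top-left edge',g(90,190,.0709))
p=f(660,269,.01);print('pocket near floor edge',p, p-.0385*d)
"
```

```text
near top [ 0.46480139 -0.14015384] centre [ 0.47092639 -0.17462884]
far top [ 0.47360584 -0.19590291] centre [ 0.46748084 -0.16142791]
near bottom [ 0.46201261 -0.12888746] centre [ 0.46813761 -0.16336246]
top-left edge [ 0.47943843 -0.12389987]
pocket near floor edge [ 0.46261609 -0.14105692] [ 0.46935359 -0.17897942]
```

```bash
python3 -c "
from h import *
S=cams.get_image('side').astype(int);T=cams.get_image('top').astype(int)
print('side col 338', [(v,S[v,336:341].mean().round().astype(int)) for v in range(150,196)])
print('side row 176',[(u,S[174:178,u].mean().round().astype(int)) for u in range(322,350)])
s=probe_bus.get_state();c=s['ee_pos'];a=np.radians(10.1);ex=np.array([np.cos(a),np.sin(a)]);ey=np.array([-ex[1],ex[0]])
print(c)
for dy in(-.006,0,.006):
  q=[[*(c[:2]+ey*(dy+k)),z] for k,z in((-.035,.0709),(.035,.0709),(.035,.0399))]
  print(dy,proj('side',q).round(1).tolist(),proj('top',[[*(c[:2]+ey*(dy+.035)+ex*o),.0709] for o in(-.0175,.0175)]).round(1).tolist())
print('pocket',proj('side',[[*(np.array([.469,-.1625])+ey*k),.009] for k in(-.0385,.0385)]).round(1).tolist())
print(T[225:246,318:334].mean(2).round().astype(int))
"
```

```text
side col 338 [(150, np.int64(100)), (151, np.int64(97)), (152, np.int64(80)), (153, np.int64(28)), (154, np.int64(16)), (155, np.int64(17)), (156, np.int64(18)), (157, np.int64(72)), (158, np.int64(147)), (159, np.int64(160)), (160, np.int64(152)), (161, np.int64(132)), (162, np.int64(131)), (163, np.int64(130)), (164, np.int64(139)), (165, np.int64(135)), (166, np.int64(151)), (167, np.int64(136)), (168, np.int64(131)), (169, np.int64(156)), (170, np.int64(161)), (171, np.int64(160)), (172, np.int64(143)), (173, np.int64(115)), (174, np.int64(111)), (175, np.int64(106)), (176, np.int64(104)), (177, np.int64(100)), (178, np.int64(97)), (179, np.int64(92)), (180, np.int64(89)), (181, np.int64(86)), (182, np.int64(93)), (183, np.int64(101)), (184, np.int64(101)), (185, np.int64(99)), (186, np.int64(99)), (187, np.int64(101)), (188, np.int64(90)), (189, np.int64(36)), (190, np.int64(17)), (191, np.int64(46)), (192, np.int64(65)), (193, np.int64(47)), (194, np.int64(43)), (195, np.int64(42))]
side row 176 [(322, np.int64(19)), (323, np.int64(16)), (324, np.int64(20)), (325, np.int64(24))
[... 1565 characters left out ...]
 134  76  27  31  32  38  44]
 [ 67  66  49  26  37  85  90  82 134 128  66  34  40  38  42  47]
 [ 77  72  56  32  29  85  97  85 133 149 105  43  35  41  45  45]
 [ 74  70  71  41  18  73  97  83 118 137 102  38  35  34  40  43]
 [ 89  63  71  48  17  55  92  87 109 127  87  32  37  40  45  48]
 [ 93  59  66  43  13  50  90  87  95  99  62  36  41  40  47  46]
 [ 97  68  74  53  18  30  87  93  85  64  38  33  35  46  48  47]
 [105  78  71  51  33  21  82  99  81  46  41  37  40  42  45  45]
 [114  83  67  66  50  16  64  95  77  46  39  45  44  46  49  51]
 [124  90  65  70  46  15  47  86  73  35  38  43  44  44  47  50]
 [131  95  57  66  47  15  39  73  62  37  35  45  43  50  49  46]]
```

To row units: 0.01 m is 0.04, 0.006 m is 0.024.

```bash
python3 steer.py '{"rows":[[-0.004, -0.0024, 0.04, 0, 0.025], [0, 0, 0.04, 0, 0.025], [0, 0, 0.024, 0, 0.025], [0, 0, 0, 0, 0.025], [0, 0, 0, 0, 0.025], [0, 0, 0, 0, 0.025], [0, 0, 0, 0, 0.025]]}'
python3 -c "
from h import *
go(.469,-.162,.044,np.radians(10.1))"
```

```text
time_s: 13.4
ee_pos: [0.4679, -0.1626, 0.0486]
orientation: [0.0, 0.643, 0.766, 0.0]
contact_force: [0.6, 0.4, -0.6]
width: 0.0336
grasp_force: 60.9
turn -0.001 then d [0.0004 0.0012 0.0046] | at [ 0.4679 -0.1626  0.0486] closing deg 10.0 j7 0.6 f [ 0.6  0.4 -0.6] w 0.0336 t 13.4
```

The manual's scale: shifts go in shares of 0.25 m and turns go in shares of pi rad. Converting my numbers, -0.03 m is -0.12, -0.02 m is -0.08.

```bash
python3 steer.py '{"rows":[[0.0016, 0.0032, 0.016, 0, 0.025], [0, 0, 0, 0, 0.025], [0, 0, 0, 0, 0.025], [0, 0, 0, 0, 0.05], [0, 0, 0, 0, 0.05], [0, 0, 0, 0, 0.05], [0, 0, 0, 0, 0.05], [0, 0, -0.08, 0, 0.05], [0, 0, -0.12, 0, 0.05], [0, 0, -0.12, 0, 0.085]]}'
python3 steer.py '{"rows":[[0, 0, -0.04, 0.0382, 0.085], [0, 0, -0.04, 0.0382, 0.085], [0, 0, 0, 0.0382, 0.085], [0, 0, 0, 0.0382, 0.085], [0, 0, 0, 0.0382, 0.085], [0, 0, 0, 0.0382, 0.085], [0, 0, 0, 0.0382, 0.085], [0, 0, 0, 0.0382, 0.085], [0, 0, 0, 0.0382, 0.085], [0, 0, 0, 0.0382, 0.085]]}'
python3 -c "
from h import *
S=cams.get_image('side').astype(int)
print('side col', [(v,S[v,336:341].mean().round().astype(int)) for v in range(155,196)])
T=cams.get_image('top').astype(int)
print((T[238:266,224:252,0]-T[238:266,224:252,2]))
go(.417,.305,.15,np.radians(-79.9))"
```

```text
time_s: 14.23
ee_pos: [0.4674, -0.162, 0.1247]
orientation: [-0.001, 0.643, 0.766, -0.001]
contact_force: [1.3, -0.2, -0.8]
width: 0.0603
grasp_force: 0.0
time_s: 15.07
ee_pos: [0.4684, -0.1619, 0.1445]
orientation: [-0.0, 0.964, 0.267, 0.0]
contact_force: [-0.4, 0.7, -1.1]
width: 0.0847
grasp_force: 0.0
side col [(155, np.int64(19)), (156, np.int64(15)), (157, np.int64(18)), (158, np.int64(16)), (159, np.int64(35)), (160, np.int64(77)), (161, np.int64(99)), (162, np.int64(98)), (163, np.int64(97)), (164, np.int64(98)), (165, np.int64(98)), (166, np.int64(102)), (167, np.int64(125)), (168, np.int64(160)), (169, np.int64(155)), (170, np.int64(149)), (171, np.int64(140)), (172, np.int64(138)), (173, np.int64(140)), (174, np.int64(143)), (175, np.int64(145)), (176, np.int64(151)), (177, np.int64(141)), (178, np.int64(144)), (179, np.int64(159)), (180, np.int64(160)), (181, np.int64(159)), (182, np.int64(138)), (183, np.int64(112)), (184, np.int64(109)), (185, np.int64(106)), (186, np.int64(101)), (187, np.int64(97)), (188, np.int64(85)), (189, np.int64(32)), (190, np.int64(20)), (191, n
[... 2027 characters left out ...]
7 23 24 23 22
  23 25 23 23]
 [23 23 24 24 29 38 35 32 37 34 31 36 39 38 37 30 30 27 25 24 22 24 23 23
  22 23 23 23]
 [24 24 25 22 26 28 24 24 23 26 25 25 27 26 24 25 25 24 23 23 24 23 23 23
  24 24 23 23]
 [24 24 24 23 23 23 24 24 23 23 24 22 24 23 24 22 22 23 23 23 23 25 23 23
  25 24 24 23]
 [22 23 23 21 22 21 23 24 23 25 23 24 21 24 24 24 22 23 24 23 23 23 24 22
  24 23 24 24]
 [22 22 22 23 23 24 22 24 23 24 22 21 24 24 24 23 24 23 24 23 23 23 23 22
  23 23 22 23]
 [23 25 23 23 23 24 24 24 22 23 23 23 24 22 22 22 24 23 24 24 24 25 23 23
  23 23 23 24]]
turn 0.369 then d [ 0.0313 -0.4687 -0.0055] | at [ 0.4684 -0.1619  0.1445] closing deg -58.8 j7 -0.69 f [-0.5 -0.3  0.8] w 0.0853 t 15.2
```

To row units: -0.039 m is -0.156, 0.0026 m is 0.0104, 0.123 rad is 0.0392.

```bash
python3 steer.py '{"rows":[[0, 0, 0, 0.0392, 0.085], [0, 0, 0, 0.0392, 0.085], [0, 0, 0, 0.0392, 0.085], [0.0104, -0.156, 0, 0, 0.085], [0.0104, -0.156, 0, 0, 0.085], [0.0104, -0.156, 0, 0, 0.085], [0.0104, -0.156, 0, 0, 0.085], [0.0104, -0.156, 0, 0, 0.085], [0.0104, -0.156, 0, 0, 0.085], [0.0104, -0.156, 0, 0, 0.085]]}'
python3 steer.py '{"rows":[[0.0104, -0.156, 0, 0, 0.085], [0.0104, -0.156, 0, 0, 0.085], [0.0104, -0.156, 0.08, 0, 0.085], [0.0104, -0.156, 0.12, 0, 0.085], [0.0104, -0.156, 0.08, 0, 0.085], [0, 0, 0, 0, 0.085], [0, 0, 0, 0, 0.085], [0, 0, 0, 0, 0.085], [0, 0, 0, 0, 0.085], [0, 0, 0, 0, 0.085]]}'
python3 -c "
from h import *
go(.417,.305,.035,np.radians(-79.9))"
```

```text
time_s: 16.0
ee_pos: [0.4378, 0.1119, 0.1448]
orientation: [-0.0, 0.996, 0.09, 0.0]
contact_force: [1.4, 0.8, -0.3]
width: 0.085
grasp_force: 0.0
time_s: 16.83
ee_pos: [0.419, 0.2931, 0.082]
orientation: [-0.0, 0.996, 0.087, 0.001]
contact_force: [-0.6, 0.3, 0.1]
width: 0.0854
grasp_force: 0.0
turn -0.001 then d [ 0.     -0.012   0.0471] | at [0.419  0.2931 0.082 ] closing deg -80.0 j7 -2.01 f [-0.6  0.3  0.1] w 0.0854 t 16.8
```

To row units: 0.015 m is 0.06, -0.006 m is -0.024.

```bash
python3 steer.py '{"rows":[[0, -0.024, 0, 0, 0.085], [0, -0.024, 0, 0, 0.085], [0, 0, 0.06, 0, 0.085], [0, 0, 0.06, 0, 0.085], [0, 0, 0, 0, 0.085], [0, 0, 0, 0, 0.085], [0, 0, 0, 0, 0.085], [0, 0, 0, 0, 0.085]]}'
python3 -c "
from h import *
import cv2
a=np.radians(24.2);e=np.array([np.cos(a),np.sin(a)]);n=np.array([-e[1],e[0]])
for z in(.01,.014,.018,.022,.026,.03):
  print(z,[((np.array(proj('side',[*(np.array([.561,.0832])+e*o+n*k),z]))-[220,180])*5).round(0).tolist() for o in(.025,-.025) for k in (.011,)])
go(.417,.305,.03,np.radians(-79.9))
b=cv2.cvtColor(cams.get_image('side'),cv2.COLOR_RGB2BGR)[225:375,250:400]
cv2.imwrite('pics/s8.png',cv2.resize(b,None,fx=4,fy=4,interpolation=cv2.INTER_CUBIC))"
```

```text
time_s: 17.5
ee_pos: [0.4164, 0.3067, 0.0521]
orientation: [-0.001, 0.996, 0.088, 0.001]
contact_force: [0.6, 0.5, -0.1]
width: 0.0853
grasp_force: 0.0
0.01 [[224.0, 316.0], [336.0, 304.0]]
0.014 [[224.0, 310.0], [336.0, 298.0]]
0.018 [[224.0, 303.0], [336.0, 291.0]]
0.022 [[224.0, 297.0], [336.0, 284.0]]
0.026 [[224.0, 290.0], [336.0, 278.0]]
0.03 [[223.0, 283.0], [337.0, 271.0]]
turn 0.001 then d [0.0003 0.0018 0.0221] | at [0.4164 0.3067 0.0521] closing deg -79.9 j7 -2.02 f [ 0.6  0.5 -0.1] w 0.0853 t 17.5
```

View pics/s8.png

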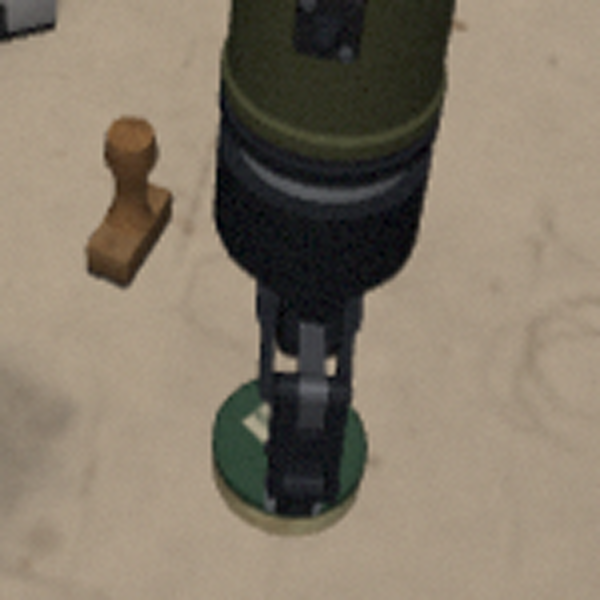

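To row units: 0.012 m is 0.048, 0.007 m is 0.028.

```bash
python3 steer.py '{"rows":[[0, 0.004, 0.048, 0, 0.085], [0, 0, 0.048, 0, 0.085], [0, 0, 0.028, 0, 0.085], [0, 0, 0, 0, 0.085], [0, 0, 0, 0, 0.085], [0, 0, 0, 0, 0.055], [0, 0, 0, 0, 0.055], [0, 0, 0, 0, 0.055], [0, 0, 0, 0, 0.055], [0, 0, 0, 0, 0.055]]}'
python3 -c "
from h import *
go(.5005,-.3386,.15,np.radians(-79.9))"
```

```text
time_s: 18.38
ee_pos: [0.4166, 0.3057, 0.0213]
orientation: [-0.001, 0.996, 0.088, 0.001]
contact_force: [-0.9, -1.4, 6.6]
width: 0.0634
grasp_force: 65.4
turn 0.001 then d [-0.0302  0.6489 -0.1294] | at [0.4166 0.3057 0.0213] closing deg -79.9 j7 -2.0 f [-0.9 -1.4  6.6] w 0.0634 t 18.4
```

To row units: 0.0405 m is 0.162, -0.03 m is -0.12.

```bash
python3 steer.py '{"rows":[[0, 0, -0.08, 0, 0.055], [0, 0, -0.16, 0, 0.055], [0, 0, -0.16, 0, 0.055], [0, 0, -0.12, 0, 0.055], [-0.0076, 0.162, 0, 0, 0.055], [-0.0076, 0.162, 0, 0, 0.055], [-0.0076, 0.162, 0, 0, 0.055], [-0.0076, 0.162, 0, 0, 0.055], [-0.0076, 0.162, 0, 0, 0.055], [-0.0076, 0.162, 0, 0, 0.055]]}'
python3 steer.py '{"rows":[[-0.0076, 0.162, 0, 0, 0.055], [-0.0076, 0.162, 0, 0, 0.055], [-0.0076, 0.162, 0, 0, 0.055], [-0.0076, 0.162, 0, 0, 0.055], [-0.0076, 0.162, 0, 0, 0.055], [-0.0076, 0.162, 0, 0, 0.055], [-0.0076, 0.162, 0, 0, 0.055], [-0.0076, 0.162, 0, 0, 0.055], [-0.0076, 0.162, 0.08, 0, 0.055], [-0.0076, 0.162, 0.12, 0, 0.055]]}'
python3 steer.py '{"rows":[[0, 0, 0.08, 0, 0.055], [0, 0, 0, 0, 0.055], [0, 0, 0, 0, 0.055], [0, 0, 0, 0, 0.055], [0, 0, 0, 0, 0.055], [0, 0, 0, 0, 0.055]]}'
python3 -c "
from h import *
go(.5005,-.3386,.0305,np.radians(-79.9))"
```

```text
time_s: 19.22
ee_pos: [0.4473, 0.0621, 0.1504]
orientation: [-0.0, 0.996, 0.088, 0.0]
contact_force: [1.0, 0.2, -0.0]
width: 0.0638
grasp_force: 66.0
time_s: 20.05
ee_pos: [0.5005, -0.3315, 0.1086]
orientation: [0.002, 0.996, 0.088, 0.003]
contact_force: [0.9, 0.8, 0.6]
width: 0.0636
grasp_force: 66.0
time_s: 20.55
ee_pos: [0.5001, -0.327, 0.0885]
orientation: [0.0, 0.996, 0.089, 0.002]
contact_force: [0.3, 0.3, 0.5]
width: 0.0637
grasp_force: 66.1
turn 0.003 then d [-0.0019  0.0115  0.058 ] | at [ 0.5001 -0.327   0.0885] closing deg -79.7 j7 -0.59 f [0.3 0.3 0.5] w 0.0637 t 20.6
```

To row units: 0.015 m is 0.06, 0.006 m is 0.024.

```bash
python3 steer.py '{"rows":[[-0.004, 0.024, 0.06, 0, 0.055], [-0.004, 0.022, 0.06, 0, 0.055], [0, 0, 0.024, 0, 0.055], [0, 0, 0, 0, 0.055], [0, 0, 0, 0, 0.055], [0, 0, 0, 0, 0.055], [0, 0, 0, 0, 0.055]]}'
python3 -c "
from h import *
import cv2
go(.5005,-.3386,.0305,np.radians(-79.9))
c=probe_bus.get_state()['ee_pos'];t=np.linspace(0,6.28,60)
for n in('side','top'):
  I=cams.get_image(n).astype(int);m=(I[...,1]-I[...,0]>12)&(I[...,1]-I[...,2]>4)
  p=proj(n,np.c_[c[0]+.033*np.cos(t),c[1]+.033*np.sin(t),0*t+c[2]-.0213+.026])
  lo=p.min(0)-15;hi=p.max(0)+15
  v,u=np.nonzero(m);k=(u>lo[0])&(u<hi[0])&(v>lo[1])&(v<hi[1]);u=u[k];v=v[k]
  print(n,'pred',p.min(0).round(1),p.max(0).round(1),'meas',len(u),*( (np.percentile(u,[0,2,98,100]),np.percentile(v,[0,2,98,100])) if len(u) else ()))
  if n=='side':
    b=cv2.cvtColor(I.astype(np.uint8),cv2.COLOR_RGB2BGR)[100:200,280:370];cv2.imwrite('pics/s9.png',cv2.resize(b,None,fx=6,fy=6,interpolation=cv2.INTER_CUBIC))
"
```

```text
time_s: 21.13
ee_pos: [0.4995, -0.3396, 0.0519]
orientation: [0.0, 0.996, 0.089, 0.001]
contact_force: [0.4, -0.0, -0.8]
width: 0.0635
grasp_force: 66.1
turn 0.001 then d [ 0.0011 -0.0008  0.0214] | at [ 0.4995 -0.3396  0.0519] closing deg -79.8 j7 -0.54 f [ 0.4 -0.  -0.8] w 0.0635 t 21.1
side pred [322.5 130.8] [344.9 141.5] meas 74 [324. 324. 344. 344.] [132. 133. 142. 142.]
top pred [387.5 212.3] [410.5 235.1] meas 6 [391.  391.1 394.9 395. ] [214.  214.  215.9 216. ]
```

```bash
python3 steer.py '{"rows":[[0.004, -0.0024, 0.028, 0, 0.055], [0, 0, 0.024, 0, 0.055], [0, 0, 0.016, 0, 0.055], [0, 0, 0.01, 0, 0.055], [0, 0, 0, 0, 0.055], [0, 0, 0, 0, 0.055], [0, 0, 0, 0, 0.055]]}'
```

```text
time_s: 21.82
ee_pos: [0.4995, -0.3384, 0.0329]
orientation: [-0.001, 0.996, 0.088, 0.0]
contact_force: [-4.8, 3.4, 14.0]
width: 0.0635
grasp_force: 73.3
```

To row units: -0.03 m is -0.12, -0.02 m is -0.08.

```bash
python3 steer.py '{"rows":[[0, 0, -0.004, 0, 0.055], [0, 0, 0, 0, 0.07], [0, 0, 0, 0, 0.075], [0, 0, 0, 0, 0.075], [0, 0, 0, 0, 0.078], [0, 0, 0, 0, 0.078], [0, 0, -0.08, 0, 0.08], [0, 0, -0.12, 0, 0.08], [0, 0, -0.12, 0, 0.08], [0, 0, -0.08, 0, 0.08]]}'
python3 steer.py '{"rows":[[0, 0, 0, 0, 0.065], [0.08, -0.12, 0, 0, 0.065], [0.08, -0.12, 0, 0, 0.065], [0.08, -0.12, 0, 0, 0.065], [0, -0.16, 0, 0, 0.065], [0, -0.16, 0, 0, 0.065], [0, -0.16, 0, 0, 0.065], [0, 0, 0, 0, 0.065], [0, 0, 0, 0, 0.065]]}'
python3 -c "
from h import *
import cv2
I=cams.get_image('side');T=cams.get_image('top')
b=cv2.cvtColor(I,cv2.COLOR_RGB2BGR);a=cv2.cvtColor(T,cv2.COLOR_RGB2BGR)
f=lambda x,w,h:cv2.resize(x,(w,h),interpolation=cv2.INTER_CUBIC)
cv2.imwrite('pics/s10.png',np.vstack([np.hstack([f(b[120:200,285:365],400,400),f(b[245:285,310:350],400,400)]),f(a[180:264,300:420],800,560)[:200] if 0 else np.hstack([f(a[200:240,375:425],250,200),f(a[220:252,310:350],250,200),np.zeros((200,300,3),np.uint8)])]))
t=np.linspace(0,6.28,60)
for n,J in(('side',I),('top',T)):
  J=J.astype(int);m=(J[...,1]-J[...,0]>12)&(J[...,1]-J[...,2]>4)
  p=proj(n,np.c_[.5005+.033*np.cos(t),-.3386+.033*np.sin(t),0*t+.036])
  lo=p.min(0)-8;hi=p.max(0)+8
  v,u=np.nonzero(m);k=(u>lo[0])&(u<hi[0])&(v>lo[1])&(v<hi[1]);u=u[k];v=v[k]
  print(n,'pred',p.min(0).round(1),p.max(0).round(1),'meas',len(u),*((np.percentile(u,[1,99]),np.percentile(v,[1,99])) if len(u) else ()))
print(c1(490,527,.01),c1(530,527,.01))
go(.4325,.1235,.15,np.radians(-79.9))
"
```

```text
time_s: 22.65
ee_pos: [0.5001, -0.3397, 0.1348]
orientation: [0.001, 0.996, 0.088, 0.001]
contact_force: [0.6, -1.1, -0.0]
width: 0.08
grasp_force: 0.0
time_s: 23.4
ee_pos: [0.5215, -0.118, 0.1315]
orientation: [-0.001, 0.996, 0.091, -0.0]
contact_force: [0.8, -0.6, -0.2]
width: 0.065
grasp_force: 0.0
side pred [321.6 137. ] [343.8 147.9] meas 124 [323.   342.77] [138.23 149.  ]
top pred [385.5 213.2] [408.2 235.7] meas 257 [386. 407.] [214. 235.]
[0.40893266 0.14928019] [0.40847633 0.12597094]
turn 0.0 then d [-0.0446 -0.2576 -0.018 ] | at [ 0.5216 -0.1222  0.1321] closing deg -79.9 j7 -1.07 f [-0.3 -0.4  0.2] w 0.0649 t 23.5
```

View pics/s10.png

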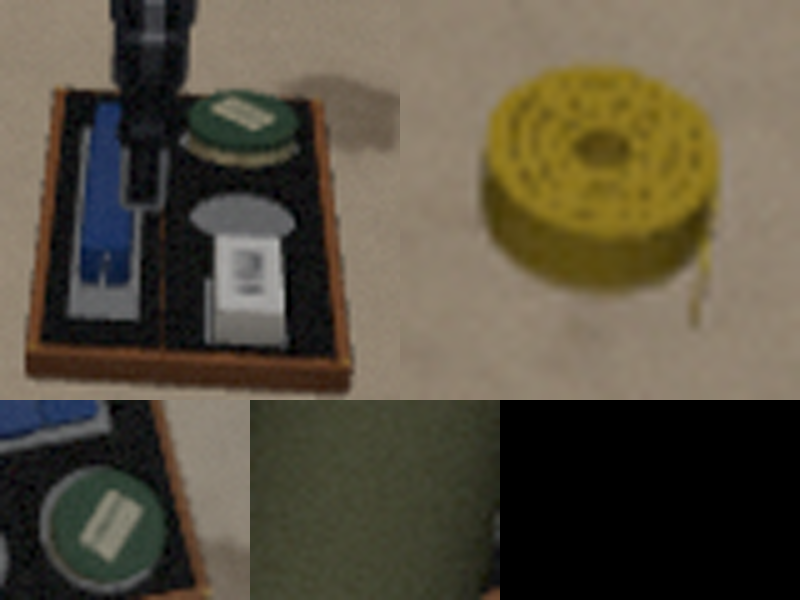

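To row units: -0.0385 m is -0.154, -0.0365 m is -0.146.

```bash
python3 steer.py '{"rows":[[-0.026, -0.146, -0.012, 0, 0.065], [-0.026, -0.146, -0.012, 0, 0.065], [-0.026, -0.146, -0.012, 0, 0.065], [-0.026, -0.146, -0.012, 0, 0.065], [-0.026, -0.146, -0.012, 0, 0.065], [-0.026, -0.146, -0.012, 0, 0.065], [-0.022, -0.154, 0, 0, 0.065], [0, 0, 0, 0, 0.065], [0, 0, 0, 0, 0.065], [0, 0, 0, 0, 0.065]]}'
python3 -c "
from h import *
for n,x,y in(('tip',.4089,.1525),('tangent',.4085,.1235),('rollnear',.4328,.1465)):
  print(n,[((np.array(proj('side',[x,y,z]))-[310,245])*10+[400,0]).round(0).tolist() for z in(0,.009,.018)])
go(.4325,.1235,.025,np.radians(-79.9))
"
```

```text
time_s: 24.33
ee_pos: [0.4335, 0.1222, 0.1502]
orientation: [0.0, 0.996, 0.087, 0.0]
contact_force: [0.3, -1.1, 0.4]
width: 0.0652
grasp_force: 0.0
tip [[681.0, 332.0], [685.0, 303.0], [689.0, 273.0]]
tangent [[703.0, 230.0], [707.0, 201.0], [712.0, 171.0]]
rollnear [[570.0, 288.0], [573.0, 258.0], [577.0, 228.0]]
turn -0.002 then d [-0.0007 -0.0015  0.1252] | at [0.4335 0.1222 0.1502] closing deg -80.0 j7 -1.75 f [ 0.3 -1.1  0.4] w 0.0652 t 24.3
```

To row units: 0.04 m is 0.16, 0.03 m is 0.12.

```bash
python3 steer.py '{"rows":[[0, -0.004, 0.16, 0, 0.065], [0, 0, 0.16, 0, 0.065], [0, 0, 0.12, 0, 0.065], [0, 0, 0.048, 0, 0.065], [0, 0, 0.024, 0, 0.065], [0, 0, 0, 0, 0.065], [0, 0, 0, 0, 0.065], [0, 0, 0, 0, 0.065], [0, 0, 0, 0, 0.065]]}'
python3 -c "
from h import *
go(.4325,.1235,.0215,np.radians(-79.9))
"
```

```text
time_s: 25.08
ee_pos: [0.4338, 0.1252, 0.0237]
orientation: [-0.001, 0.996, 0.088, 0.001]
contact_force: [0.1, -0.4, 0.1]
width: 0.0649
grasp_force: 0.0
turn -0.0 then d [-0.0016  0.0015  0.0021] | at [0.4338 0.1252 0.0237] closing deg -79.9 j7 -1.63 f [ 0.1 -0.4  0.1] w 0.0649 t 25.1
```

To row units: 0.002 m is 0.008, 0.0015 m is 0.006.

```bash
python3 steer.py '{"rows":[[-0.002, 0.006, 0.008, 0, 0.065], [0, 0, 0, 0, 0.065], [0, 0, 0, 0, 0.035], [0, 0, 0, 0, 0.035], [0, 0, 0, 0, 0.035], [0, 0, 0, 0, 0.035], [0, 0, 0, 0, 0.035], [0, 0, 0, 0, 0.035]]}'
python3 -c "
from h import *
go(.4865,-.254,.12,np.radians(-79.9))
"
```

```text
time_s: 25.75
ee_pos: [0.4325, 0.1237, 0.0211]
orientation: [-0.0, 0.996, 0.088, 0.0]
contact_force: [-2.2, -0.7, 8.4]
width: 0.0458
grasp_force: 60.3
turn 0.001 then d [-0.013   0.3813 -0.0991] | at [0.4325 0.1237 0.0211] closing deg -79.9 j7 -1.63 f [-2.2 -0.7  8.4] w 0.0458 t 25.8
```

To row units: 0.038 m is 0.152, -0.035 m is -0.14.

```bash
python3 steer.py '{"rows":[[0, 0, -0.08, 0, 0.035], [0, 0, -0.14, 0, 0.035], [0, 0, -0.14, 0, 0.035], [0, 0, -0.04, 0, 0.035], [-0.0052, 0.152, 0, 0, 0.035], [-0.0052, 0.152, 0, 0, 0.035], [-0.0052, 0.152, 0, 0, 0.035], [-0.0052, 0.152, 0, 0, 0.035], [-0.0052, 0.152, 0, 0, 0.035], [-0.0052, 0.152, 0, 0, 0.035]]}'
python3 steer.py '{"rows":[[-0.0052, 0.152, 0, 0, 0.035], [-0.0052, 0.152, 0, 0, 0.035], [-0.0052, 0.152, 0.04, 0, 0.035], [-0.0052, 0.152, 0.08, 0, 0.035], [0, 0, 0.08, 0, 0.035], [0, 0, 0, 0, 0.035], [0, 0, 0, 0, 0.035], [0, 0, 0, 0, 0.035], [0, 0, 0, 0, 0.035], [0, 0, 0, 0, 0.035]]}'
python3 -c "
from h import *
s=probe_bus.get_state()
go(.488,-.254,.036,np.radians(-79.9))
for n in('side','top'):
  I=cams.get_image(n).astype(int);m=(I[...,0]-I[...,2]>42)&(I[...,1]-I[...,2]>30)
  c=s['ee_pos'];t=np.linspace(0,6.28,60)
  p=proj(n,np.c_[c[0]+.024*np.cos(t),c[1]+.024*np.sin(t),0*t+c[2]-.0211+.018])
  lo=p.min(0)-8;hi=p.max(0)+8
  v,u=np.nonzero(m);k=(u>lo[0])&(u<hi[0])&(v>lo[1])&(v<hi[1]);u=u[k];v=v[k]
  print(n,'pred',p.min(0).round(1),p.max(0).round(1),'meas',len(u),*((np.percentile(u,[1,99]),np.percentile(v,[1,99])) if len(u) else ()))
"
```

```text
time_s: 26.58
ee_pos: [0.4645, -0.1039, 0.1204]
orientation: [-0.0, 0.996, 0.089, 0.0]
contact_force: [1.7, 0.4, -0.7]
width: 0.0459
grasp_force: 61.5
time_s: 27.42
ee_pos: [0.4873, -0.2507, 0.0721]
orientation: [-0.0, 0.996, 0.089, 0.001]
contact_force: [0.1, -0.2, -0.8]
width: 0.046
grasp_force: 61.7
turn 0.003 then d [0.     0.0034 0.0361] | at [ 0.4873 -0.2507  0.0721] closing deg -79.7 j7 -0.69 f [ 0.1 -0.2 -0.8] w 0.046 t 27.4
side pred [324.7 143.2] [342.2 152. ] meas 110 [325. 342.] [144. 157.]
top pred [360.5 219.5] [377.5 236.3] meas 0
```

To row units: 0.012 m is 0.048, 0.01 m is 0.04.

```bash
python3 steer.py '{"rows":[[0, 0.012, 0.048, 0, 0.035], [0, 0, 0.04, 0, 0.035], [0, 0, 0.024, 0, 0.035], [0, 0, 0, 0, 0.035], [0, 0, 0, 0, 0.035], [0, 0, 0, 0, 0.035]]}'
python3 steer.py '{"rows":[[0, 0, 0.012, 0, 0.035], [0, 0, 0.01, 0, 0.035], [0, 0, 0, 0, 0.035], [0, 0, 0, 0, 0.035], [0, 0, 0, 0, 0.035]]}'
```

```text
time_s: 28.02
ee_pos: [0.4866, -0.2549, 0.0428]
orientation: [0.0, 0.996, 0.088, -0.0]
contact_force: [-0.2, 0.4, 0.6]
width: 0.0459
grasp_force: 61.7
time_s: 28.43
ee_pos: [0.4867, -0.2547, 0.0375]
orientation: [-0.0, 0.996, 0.088, 0.0]
contact_force: [-0.8, 0.5, -0.6]
width: 0.0458
grasp_force: 61.7
```

To row units: -0.04 m is -0.16, -0.02 m is -0.08.

```bash
python3 steer.py '{"rows":[[0, 0, 0.0072, 0, 0.035], [0, 0, 0, 0, 0.035], [0, 0, 0, 0, 0.035], [0, 0, 0, 0, 0.055], [0, 0, 0, 0, 0.056], [0, 0, 0, 0, 0.056], [0, 0, 0, 0, 0.056], [0, 0, -0.08, 0, 0.056], [0, 0, -0.16, 0, 0.056], [0, 0, -0.16, 0, 0.056]]}'
python3 steer.py '{"rows":[[0, -0.16, 0, 0, 0.056], [0, -0.16, 0, 0, 0.056], [0, -0.16, 0, 0, 0.056], [0, -0.16, 0, 0, 0.056], [0, -0.16, 0, 0, 0.056], [0, -0.16, 0, 0, 0.056], [0, -0.16, 0, 0, 0.056], [0, -0.16, 0, 0, 0.056], [0, -0.08, 0, 0, 0.056], [0, 0, 0, 0, 0.056]]}'
python3 steer.py '{"rows":[[0, 0, -0.12, 0, 0.056], [0, 0, -0.12, 0, 0.056], [0, 0, 0, 0, 0.056], [0, 0, 0, 0, 0.056], [0, 0, 0, 0, 0.056]]}'
python3 -c "
from h import *
import cv2
print(probe_bus.get_state()['ee_pos'])
I=cams.get_image('side');T=cams.get_image('top')
b=cv2.cvtColor(I,cv2.COLOR_RGB2BGR);a=cv2.cvtColor(T,cv2.COLOR_RGB2BGR)
f=lambda x,w,h:cv2.resize(x,(w,h),interpolation=cv2.INTER_CUBIC)
cv2.imwrite('pics/s11.png',np.hstack([f(b[125:205,285:360],375,400),f(a[182:262,310:420],425,310).copy() if 0 else cv2.copyMakeBorder(f(a[182:262,310:417],425,318),0,82,0,0,cv2.BORDER_CONSTANT)]))
cv2.imwrite('pics/s11full.png',a)
t=np.linspace(0,6.28,60)
for n,J in(('side',I),('top',T)):
  J=J.astype(int);m=(J[...,0]-J[...,2]>42)&(J[...,1]-J[...,2]>30)
  p=proj(n,np.c_[.488+.024*np.cos(t),-.2545+.024*np.sin(t),0*t+.032])
  lo=p.min(0)-8;hi=p.max(0)+8
  v,u=np.nonzero(m);k=(u>lo[0])&(u<hi[0])&(v>lo[1])&(v<hi[1]);u=u[k];v=v[k]
  print(n,'pred',p.min(0).round(1),p.max(0).round(1),'meas',len(u),*((np.percentile(u,[1,99]),np.percentile(v,[1,99])) if len(u) else ()))
"
```

```text
time_s: 29.27
ee_pos: [0.4852, -0.2543, 0.1354]
orientation: [-0.0, 0.996, 0.088, -0.002]
contact_force: [0.8, 0.6, 0.8]
width: 0.056
grasp_force: 0.0
time_s: 30.1
ee_pos: [0.4256, 0.085, 0.1356]
orientation: [-0.001, 0.996, 0.092, -0.0]
contact_force: [-0.2, -0.3, -0.1]
width: 0.0558
grasp_force: 0.0
time_s: 30.52
ee_pos: [0.4267, 0.0793, 0.1952]
orientation: [-0.0, 0.996, 0.088, -0.0]
contact_force: [-0.6, -0.2, -0.2]
width: 0.0559
grasp_force: 0.0
[0.42667363 0.07925173 0.19516969]
side pred [323.8 153.9] [340.8 162.8] meas 172 [325. 338.] [154. 166.]
top pred [359.6 221.3] [376.1 237.6] meas 219 [360. 376.] [222.   237.82]
```

View pics/s11.png

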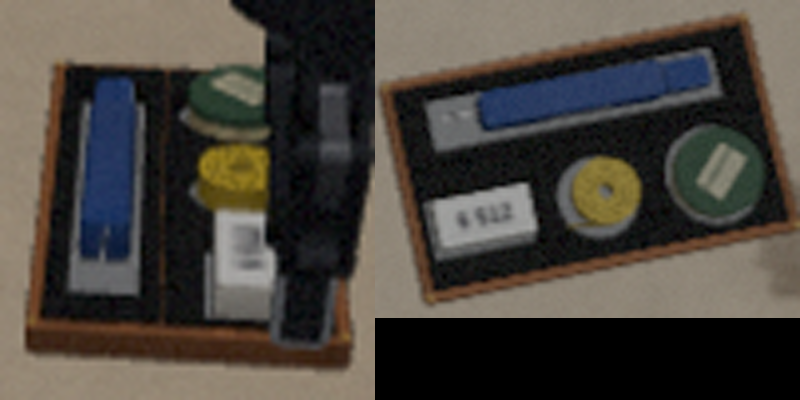

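```bash
python3 -c "
from h import *
import cv2
a=np.radians(10.1);e=np.array([np.cos(a),np.sin(a)]);n=np.array([-e[1],e[0]])
T=cv2.imread('pics/s11full.png').astype(int)
m=((T.min(2)>118)).astype(np.uint8);m[:, :312]=0;m[:,350:]=0;m[:220]=0;m[258:]=0
(c,sz,ang)=cv2.minAreaRect(np.argwhere(m)[:,::-1].astype(np.float32));print('top rect',c,sz,ang,'world',px('top',*c,.04))
for c in((.468,-.162),):
  for z in(.04,.044):
    print(z,proj('side',[[*(np.array(c)+n*k),z] for k in(-.035,.035)]).round(1).tolist())
"
```

```text
top rect (330.5, 238.5) (37.0, 37.0) 90.0 world [ 0.46260236 -0.14397651  0.04      ]
0.04 [[334.3, 167.4], [334.9, 182.2]]
0.044 [[334.4, 166.1], [335.0, 180.9]]
```

```bash
python3 -c "
from rig import robot, cams, workorder, probe_bus
print(workorder.hand_in())"
```

```text
the job is handed in; nothing more can be done
None
```

I put the tag gun, label block, pin tin and tape measure in their recesses, in that order. The last pictures show all four in place: the block, tin and tape sit at floor height in the images, while the gun's depth I judged by eye. I did not move the stapler or hand stamp, and I handed the job in at about 31 s.

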